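# Load the indexing slide and index it to the marked station

### The arm

A 7-joint arm with a two-finger parallel gripper is mounted at the origin on a cart in front of the work surface, level with it; the furniture and walls round the work are solid. World frame = base frame: x ahead of the robot, y to its left, z up, the work surface at z = 0. Lengths are in m, angles in rad, forces in N, time in s.
With the tool pointing down it reaches from about 0.425 to 0.95 m from the base axis. Payload 4.7 kg.
Tool frame: the origin (TCP) lies on the centre line of the jaws, within the pads' length; the fingertips stand robot.nose_length ahead of it and the grasp point (between the pads) lies 8 mm behind it (robot.nose_length is the distance from the TCP to the fingertips, in m); z points along the fingers, x is the direction in which the jaws open and shut, and the axes are right-handed (so a half turn about z gives the same grasp; the last joint's range is limited). The gripper opens to 85 mm and grips with 20 to 120 N. Pads are 22 mm wide; open, the fingers measure 114 mm over their backs; the gripper's body (76 mm by 85 mm) begins 54 mm behind the grasp point. The pads swing forward as they close: fully open they stand 13 mm farther back than shut.
Start: joints at [1.241, 0.469, -0.049, 1.532, 0.024, 1.141, -0.082], TCP at [0.2, -0.645, 0.219] pointing down, gripper open.
Joint ranges: [-2.59, 2.59], [-0.33, 1.99], [-1.39, 1.29], [0.1, 2.45], [-1.04, 4.18], [0.21, 1.99], [-2.66, 2.66]. Speed limits (rad/s): [2.57, 2.57, 3.14, 3.14, 3.14, 3.14, 3.14].

### API

Orientations are given as [roll, pitch, yaw] about the fixed x, y, z axes, in that order (R = Rz(yaw) Ry(pitch) Rx(roll)).
In Python, from plant import robot gives the robot as it stands. Calls block until the motion is done:
- robot.goto(position, orientation): joint-space move of the TCP to a pose.
- robot.move_straight(position, vel=0.15, attitude=None, contact_N=None): straight line of the TCP; attitude=None keeps the orientation; vel is the mean speed in m/s. With contact_N (N) it stops when the force on the tool has changed by that much, and returns True; else False.
- robot.move_joints(angles): joint-space move.
- robot.grip(opening, strength=None): opening from 0.0 (shut) to 1.0 (fully open); strength is the grip in N (None keeps the last); returns when the fingers have stopped.
- robot.sleep(seconds).
- robot.inverse_kinematics(position, orientation): joint angles nearest the present ones, or None.
- robot.sense(): the state.
- robot.grab_frame(name): name is "scene" or "top" or "wrist"; returns a dict with "image" (420x560x3 uint8, red, green, blue), "range_z" (420x560 float32, m along the optical axis (not along the pixel's ray), 0 where there is no reading), "fx", "fy", "cx", "cy" (pixels), "dist_coeffs" ([k1, k2, p1, p2, k3] as OpenCV has them; the pictures are not rectified), "R" (3x3) and "t" (3): a world point X has camera coordinates R X + t. Camera axes: x right, y down, z forward; pixel columns grow to the right and rows downward; lengths in m; the calibration is good to about 2 mm. A picture is of the moment at which its call begins.
A pose or a line that the arm cannot do raises robot.IKError and nothing moves.
- robot.close_job(): hands the job in, once; it reports no verdict.
The state is a dict: "t": time; "joint_pos": joint angles; "joint_velocities": joint speeds; "effort": joint torques, N m; "tcp_pos": TCP position; "tcp_rot": TCP orientation; "wrist_force": force on the tool from outside, world axes, zero at the start; "torque": the same for the moment, N m; "opening": opening from 0.0 (shut) to 1.0 (fully open).
Only numpy, scipy, OpenCV 4.12 (cv2) and the standard library are available. Lean on these libraries where they do the work, as an engineer would, in place of code of your own. Each camera call takes 0.05 s, during which the arm holds its last target.

### The job

Set the brass block flat in the nest of the parked slide carriage, then pull up the plunger knob, slide the carriage to the station with the red marker and let the plunger spring fully home into that station's hole. The hole lies up to a centimetre to one side or the other of its marker, so feel for it, and never force the pin sideways against the index strip. Leave the block in its nest and the other things on the bench where they are.

Things in the scene. Friction and masses are not known exactly. Their poses are not given: they have to be found in the camera images.
- slide_base: grey base plate of the indexing slide, fixed to the bench, 150 (x) x 290 (y) x 12 mm; origin at the centre of its underside, on the bench. Its own y axis is the slide direction; its own -x side is the front, with the index strip. Two steel rails and a dark stop at each end rise to 32 mm above the bench
- strip_nominal (a point): nominal middle of the bare aluminium index strip's top, 20 mm above the bench; axes of the base. Strip 26 x 236 mm along y: parking slot 33 mm long in the middle, 10.5 mm holes at y -84, -42, 42, 84 mm nominal, one abreast of each marker. The whole strip really lies 4 to 9 mm off along y, to one side or the other, new every time and not in this reading: feel or see the hole
- carriage (a joint): slide of the dark steel carriage (132 x 60 x 10 mm, top 36 mm above the bench) along the base's y axis, m; 0 = carriage (knob and nest centres) at the base's origin in y, growing toward the base's +y, stops at +-0.098. It starts in the parking slot, near 0. Friction 2 N; it stays where left
- nest (a point): centre of the nest's floor, on the carriage's top, 36 mm above the bench, 35 mm behind the base's centre line (carriage axes parallel to the base's axes, z up). Square nest 35 x 35 mm inside for the 30 mm block, formed by four brass corner angles 4 mm thick and 6 mm high, with a 25 mm wide finger gap in the middle of each side
- plunger (a joint): lift of the spring plunger in the carriage, m; 0 = fully down (seated in a hole or the slot), 0.006 = pin tip resting on the strip's top, 0.012 = fully pulled. The spring presses down with 4.5 N at 0 and 7.5 N at 0.012. The 8 mm flat-ended pin enters a hole only when within about 1.2 mm of its centre; once it is in, the hole's wall stops the carriage
- knob (a point): centre of the plunger's upright black knob, 22 mm diameter, 26 mm tall, on the carriage 45 mm in front of the base's centre line (own x = -45 mm); 61 mm above the bench when the plunger is fully down (knob from 48 to 74 mm), rising with the plunger. A steel collar of 20 mm diameter stands below it up to 46 mm above the bench. The pin is on the knob's axis
- red_marker: red plastic marker clip, 14 mm wide, 20 mm tall, on the far edge of the base (own x = +78 mm); its own axes are parallel to the base's. Origin at the centre of its upright part's underside, 12 mm above the bench. Its y along the base is the nominal y of the wanted hole (+-42 or +-84 mm). Three white markers of the same shape stand at the other holes
- brass_block: loose brass block 30 x 30 mm, 22 mm tall, 0.1 to 0.2 kg, lying on the bench right of the slide; origin at the centre of its underside
- side_cutters: bystander: blue side cutters, 49 x 106 x 12 mm, origin under the centre
- bench_brush: bystander: bench brush, 56 x 109 x 44 mm, origin under the centre
- tape_roll: bystander: tan tape roll, 48 mm diameter, 12 mm tall, origin under the centre
- bur_cup: bystander: small paper cup of burs, 31 mm diameter, 50 mm tall, origin under the centre
- powder_jar: bystander: glass jar with orange powder, 45 mm diameter, 53 mm tall, origin under the centre
Mind the look-alikes: they are no part of the job. Of the things that look like the brass_block, the middle-sized one is meant.

How it is judged:
By the outcome, as a careful person would: the job done as asked, in the order asked, and still so for the second after the job is handed in, with the robot touching nothing.
It also fails if it takes over 48 s, if anything falls off the work surface, if the arm or the gripper's body presses on something with over 40 N, if the wrist force passes 120 N, or if a joint passes its speed limit or range.

## Working session

There is one attempt and no reset: what is moved stays moved. The work goes in short steps, each a Python script; the robot and the scene stay as the last script left them, time stands still between calls to the robot, and variables do not carry over. Pictures are saved under pics/ and viewed, and the job is handed in when it is done.

```bash
ls; mkdir -p pics
python3 - <<'E'
from plant import robot
import cv2,pickle
print({k:v for k,v in robot.sense().items()}); print(robot.nose_length)
d={}
for n in("scene","top"):
    f=robot.grab_frame(n); d[n]=f
    cv2.imwrite(f"pics/{n}0.png",f["image"][:,:,::-1])
    print(n,f["fx"],f["cx"],f["cy"],f["dist_coeffs"],f["R"],f["t"])
pickle.dump(d,open("f0.pkl","wb"))
E
```

```text
pics
{'t': 0.0, 'joint_pos': array([ 1.24109371,  0.46948781, -0.04861755,  1.53372219,  0.0240761 ,
        1.14099001, -0.08230666]), 'joint_velocities': array([-0.00075227, -0.00071646, -0.0006247 , -0.0002577 ,  0.00026259,
        0.00056452,  0.00027958]), 'effort': array([-5.99203868e-04, -5.10303819e+01, -4.68405092e-02, -2.37711900e+01,
        1.07189332e-02,  7.59188173e-03,  2.23921472e-05]), 'tcp_pos': array([ 0.19983739, -0.64408758,  0.21771828]), 'tcp_rot': array([ 3.14154975e+00,  2.02237943e-03, -1.26995797e+00]), 'wrist_force': array([0.0633394 , 0.07317199, 0.27392311]), 'torque': array([0.05919071, 0.01214924, 0.02783402]), 'opening': 1.0016268489682227}
0.011
scene 413.4326831555552 282.4788223914853 206.46360460323336 [-0.06774192  0.          0.          0.          0.        ] [[ 0.69018854 -0.72345545 -0.01587421]
 [-0.48284209 -0.44407836 -0.75475687]
 [ 0.53898358  0.52858927 -0.65581253]] [-0.37368767  0.34260257  0.55491963]
top 512.1496813813875 281.55023303824674 206.24214178488123 [0.02486062 0.         0.         0.         0.        ] [[-0.02292674 -0.99960215  0.01642872]
 [-0.98408656  0.01966844 -0.17659785]
 [ 0.17620447 -0.0202161  -0.98414597]] [0.03915559 0.59111376 1.30278683]
```

View pics/scene0.png

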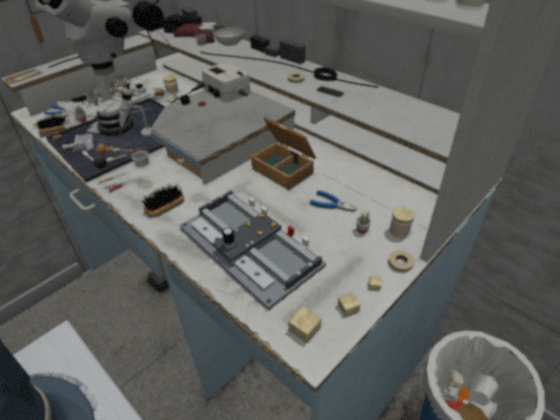

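View pics/top0.png

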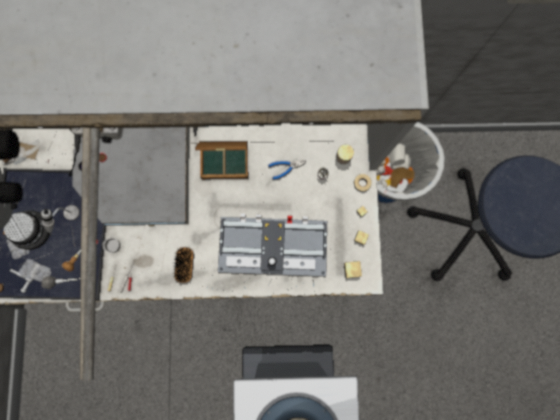

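Brass-block candidates: in the top image, large (353,269), middle (362,237) and small (362,211); in the scene image, (305,323), (348,303) and (375,283). By the description the middle one should be the block. The red marker is at top (290,219) and scene (291,231). I'll measure these.

```bash
cat > h.py <<'E'
import numpy as np,cv2,pickle
def K(f): return np.array([[f["fx"],0,f["cx"]],[0,f["fy"],f["cy"]],[0,0,1.]])
def ray(f,uv):
    p=cv2.undistortPoints(np.array(uv,float).reshape(-1,1,2),K(f),np.array(f["dist_coeffs"])).reshape(-1,2)
    return np.c_[p,np.ones(len(p))]
def at_z(f,uv,z):
    d=ray(f,uv)@f["R"]; c=-f["R"].T@f["t"]
    z=np.broadcast_to(z,(len(d),))
    return c+d*((z-c[2])/d[:,2])[:,None]
def cloud(f):
    h,w=f["range_z"].shape
    v,u=np.mgrid[:h,:w]; r=ray(f,np.c_[u.ravel(),v.ravel()])*f["range_z"].reshape(-1,1)
    return ((r-f["t"])@f["R"]).reshape(h,w,3)
def proj(f,X):
    return cv2.projectPoints(np.array(X,float).reshape(-1,1,3),cv2.Rodrigues(f["R"])[0],f["t"],K(f),np.array(f["dist_coeffs"]))[0].reshape(-1,2)
E
python3 - <<'E'
from h import *
d=pickle.load(open("f0.pkl","rb"))
f=d["top"];im=f["image"][:,:,::-1]
cv2.imwrite("pics/topcrop.png",cv2.resize(im[140:300,170:390],None,fx=3.6,fy=3.6,interpolation=cv2.INTER_CUBIC))
g=d["scene"];cv2.imwrite("pics/scenecrop.png",cv2.resize(g["image"][180:345,170:420,::-1],None,fx=3.2,fy=3.2,interpolation=cv2.INTER_CUBIC))
for n,pts in(("top",[(353,269),(362,237),(362,211),(290,219),(273,261),(245,180),(363,183)]),("scene",[(305,318),(348,300),(375,281),(291,228),(228,232)])):
    C=cloud(d[n])
    for u,v in pts: print(n,(u,v),C[v,u].round(4))
for u0,u1,v0,v1 in((345,362,260,279),(355,369,230,245),(357,368,205,217)):
    P=cloud(f)[v0:v1,u0:u1].reshape(-1,3);P=P[P[:,2]>0.010];print(len(P),P.min(0).round(3),P.max(0).round(3),np.median(P,0).round(3))
E
```

```text
top (353, 269) [ 0.4241 -0.1588  0.0277]
top (362, 237) [ 0.5096 -0.1888  0.0176]
top (362, 211) [ 0.5808 -0.1927  0.0161]
top (290, 219) [0.5638 0.0034 0.0097]
top (273, 261) [0.4468 0.052  0.0688]
top (245, 180) [0.6761 0.1248 0.0043]
top (363, 183) [ 6.623e-01 -2.024e-01 -5.000e-04]
scene (305, 318) [ 0.4263 -0.1618  0.0329]
scene (348, 300) [ 0.5105 -0.1878  0.0219]
scene (375, 281) [ 0.5828 -0.196   0.0149]
scene (291, 228) [0.5678 0.0006 0.0323]
scene (228, 232) [0.448  0.0506 0.0741]
253 [ 0.353 -0.179  0.01 ] [0.445 0.054 1.386] [ 0.424 -0.158  0.029]
134 [ 0.353 -0.206  0.011] [0.526 0.054 1.386] [ 0.509 -0.186  0.02 ]
60 [ 0.57  -0.204  0.01 ] [ 0.595 -0.18   0.019] [ 0.581 -0.192  0.014]
```

View pics/topcrop.png

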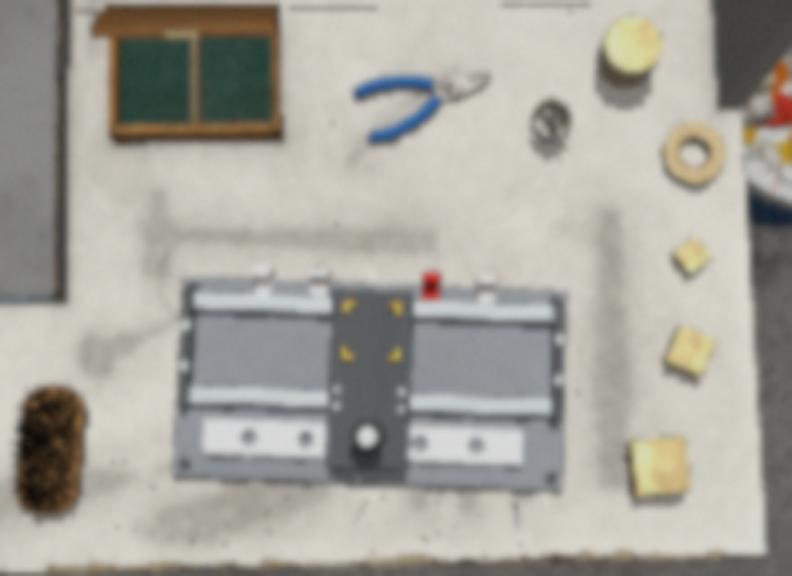

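View pics/scenecrop.png

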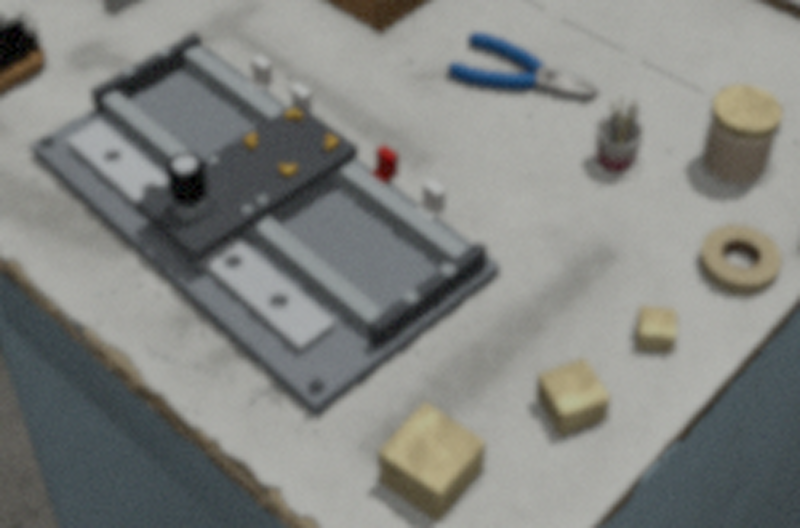

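The large, middle and small brass pieces measure about 33, 22 and 16 mm tall, so the middle one is the block. The red marker is the third from the left, so its nominal y is -42. Next I'll fit the base and block poses.

Run:
```python
from h import *
d=pickle.load(open("f0.pkl","rb"))
f=d["top"];g=d["scene"]
cr=lambda L:[(u/3.6+170-.36,v/3.6+140-.36) for u,v in L]
c=at_z(f,cr([(183,280),(566,290),(563,490),(174,478)]),0.012);print(c.round(4), c.mean(0))
e=[c[1]-c[0],c[2]-c[1],c[3]-c[2],c[0]-c[3]];print([np.linalg.norm(x).round(4) for x in e],[np.degrees(np.arctan2(x[1],x[0])).round(2) for x in e])
print("holes",at_z(f,cr([(249,437),(306,439),(420,443),(477,445)]),0.02).round(4))
print("knobtop",at_z(f,cr([(367,436)]),0.074).round(4))
print("nest corners",at_z(f,cr([(347,306),(396,306),(396,353),(347,353)]),0.042).mean(0))
print("red",at_z(f,cr([(431,278)]),0.032).round(4))
crs=lambda L:[(u/3.2+170-.34,v/3.2+180-.34) for u,v in L]
print("S holes",at_z(g,crs([(112,156),(233,261),(279,300)]),0.02).round(4))
print("S corners",at_z(g,crs([(35,152),(317,410),(497,268)]),0.012).round(4))
print("S knob",at_z(g,crs([(186,164)]),0.074).round(4))
print("S red",at_z(g,crs([(387,152)]),0.032).round(4))
print("S nest",at_z(g,crs([(250,139),(293,112),(331,141),(288,169)]),0.042).mean(0))
# block masks: yellow
for n,u0,u1,v0,v1 in(("top",350,375,225,250),("scene",330,365,285,318)):
    F=d[n];C=cloud(F)[v0:v1,u0:u1].reshape(-1,3);P=C[(C[:,2]>0.018)&(C[:,2]<0.027)&(C[:,0]>.48)&(C[:,0]<.54)&(C[:,1]<-.15)&(C[:,1]>-.22)]
    r=cv2.minAreaRect((P[:,:2]*1000).astype(np.float32));print(n,len(P),r,P.mean(0).round(4))
b=at_z(f,cr([(679,328),(713,338),(700,376),(667,363)]),0.022);print(b.round(4),b.mean(0))
b=at_z(g,crs([(538,383),(577,361),(607,389),(567,412)]),0.022);print(b.round(4),b.mean(0))
```

```text
[[ 0.5716  0.1918  0.012 ]
 [ 0.5581 -0.0965  0.012 ]
 [ 0.4086 -0.0885  0.012 ]
 [ 0.4238  0.1986  0.012 ]] [0.49054119 0.05133334 0.012     ]
[np.float64(0.2886), np.float64(0.1496), np.float64(0.2875), np.float64(0.1479)] [np.float64(-92.68), np.float64(176.92), np.float64(86.97), np.float64(-2.65)]
holes [[ 0.4522  0.1426  0.02  ]
 [ 0.4498  0.1007  0.02  ]
 [ 0.445   0.0167  0.02  ]
 [ 0.4426 -0.0254  0.02  ]]
knobtop [[0.4471 0.0556 0.074 ]]
nest corners [0.52726614 0.05080253 0.042     ]
red [[0.5662 0.0058 0.032 ]]
S holes [[ 0.454   0.1407  0.02  ]
 [ 0.4469  0.0153  0.02  ]
 [ 0.4449 -0.0266  0.02  ]]
S corners [[ 0.4256  0.1891  0.012 ]
 [ 0.4097 -0.0927  0.012 ]
 [ 0.5556 -0.0997  0.012 ]]
S knob [[0.4497 0.0532 0.074 ]]
S red [[0.5694 0.0031 0.032 ]]
S nest [0.52837757 0.04837877 0.042     ]
top 98 ((508.84393310546875, -185.81153869628906), (29.193010330200195, 29.577133178710938), 68.02772521972656) [ 0.5089 -0.1864  0.0215]
scene 262 ((511.47149658203125, -190.11451721191406), (29.607398986816406, 30.556209564208984), 66.9709243774414) [ 0.5098 -0.191   0.0224]
[[ 0.5262 -0.1788  0.022 ]
 [ 0.5182 -0.2038  0.022 ]
 [ 0.49   -0.1926  0.022 ]
 [ 0.5002 -0.1685  0.022 ]] [ 0.50863967 -0.18593773  0.022     ]
[[ 0.4995 -0.1738  0.022 ]
 [ 0.5258 -0.1805  0.022 ]
 [ 0.5217 -0.2039  0.022 ]
 [ 0.4951 -0.1969  0.022 ]] [ 0.51052684 -0.1887976   0.022     ]
```

The base yaw is about -3°, and its centre is near (0.490, 0.050). The target hole is near (0.446, 0.016), so the strip offset is about +5 mm. The block is at (0.510, -0.188), with its sides at 67.5° and -22.5°. I'll go above the block and check with the wrist camera.

Run:
```python
from h import *
from plant import robot
robot.goto([0.5095,-0.188,0.14],[np.pi,0,np.radians(-112.5)])
f=robot.grab_frame("wrist");pickle.dump(f,open("w1.pkl","wb"))
cv2.imwrite("pics/w1.png",f["image"][:,:,::-1])
s=robot.sense();print(s["t"],s["tcp_pos"],s["tcp_rot"],proj(f,[[.5095,-.188,.022]]))
C=cloud(f);m=(C[...,2]>.018)&(C[...,2]<.026)&(abs(C[...,0]-.51)<.03)&(abs(C[...,1]+.188)<.03)
print(m.sum(),cv2.minAreaRect((C[m][:,:2]*1000).astype(np.float32)),C[m].mean(0))
```

```text
2.1583 [ 0.50939636 -0.18918076  0.14009926] [-3.14118801e+00 -3.94590530e-04 -1.96525478e+00] [[279.52861381 198.03952607]]
1162 ((511.2798156738281, -187.26473999023438), (29.99190902709961, 30.51385498046875), 64.91307067871094) [ 0.51190767 -0.18747179  0.02134216]
```

View pics/w1.png

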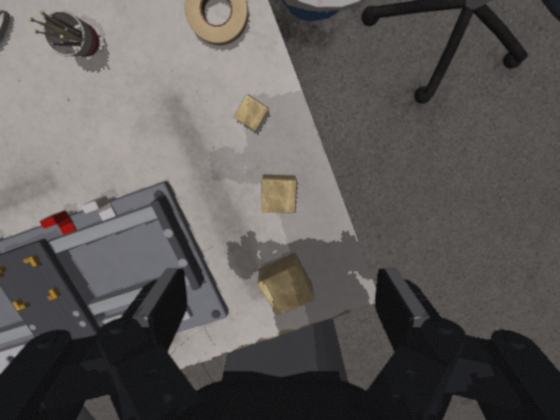

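The wrist view shows the block at (279,194), which matches the projection to within 2 mm. The small piece is at (251,113), the large one at (287,285) and the red marker at (58,222). I'll grasp the block.

Run:
```python
from h import *
from plant import robot
B=[.5105,-.1877]
o=[np.pi,0,np.radians(-113.5)]
robot.grip(0.75,40)
robot.move_straight(B+[0.06],vel=.15,attitude=o)
print(robot.move_straight(B+[0.017],vel=.08,contact_N=8))
robot.grip(0.0,40)
s=robot.sense();print(s["t"],s["tcp_pos"],s["opening"],s["wrist_force"])
robot.move_straight([s["tcp_pos"][0],s["tcp_pos"][1],0.13],vel=.15)
# over slide, camera view
y=np.radians(-93.1)
robot.goto([0.44,0.045,0.20],[np.pi,0,y])
robot.sleep(.15)
f=robot.grab_frame("wrist");pickle.dump(f,open("w2.pkl","wb"))
cv2.imwrite("pics/w2.png",f["image"][:,:,::-1])
s=robot.sense();print(s["t"],s["tcp_pos"],s["tcp_rot"],s["opening"],s["wrist_force"])
```

```text
False
4.5 [ 0.51048484 -0.1877076   0.01701737] 0.000756254604720709 [0.67439883 0.75022058 0.00857502]
6.5917 [0.44034714 0.04357793 0.19945495] [ 3.14053362e+00 -7.41805637e-05 -1.62803149e+00] 0.0029312252683249005 [0.39152349 0.3702582  0.1138695 ]
```

View pics/w2.png

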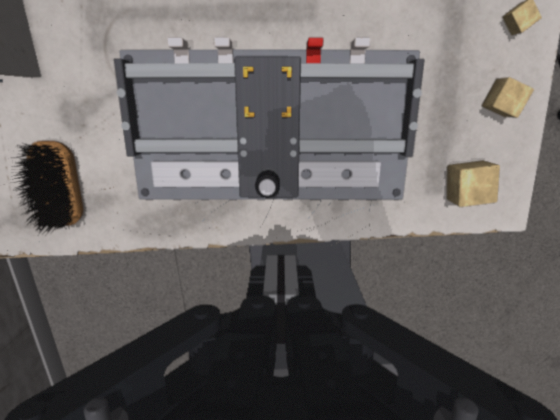

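The fingers shut empty. The block is still in view at (509,97), so I'll remeasure it from this frame and compare the tool geometry.

Run:
```python
from h import *
for n in("w1","w2"):
    f=pickle.load(open(n+".pkl","rb"));C=cloud(f)
    m=(C[...,2]>.017)&(C[...,2]<.026)&(abs(C[...,0]-.51)<.045)&(abs(C[...,1]+.188)<.035)
    P=C[m][:,:2]*1000
    print(n,m.sum(),cv2.minAreaRect(P.astype(np.float32)),C[m].mean(0),"cam",-f["R"].T@f["t"])
from plant import robot
for n in("top","scene"):
    f=robot.grab_frame(n);C=cloud(f)
    m=(C[...,2]>.017)&(C[...,2]<.026)&(abs(C[...,0]-.51)<.045)&(abs(C[...,1]+.188)<.035)
    print(n,m.sum(),cv2.minAreaRect((C[m][:,:2]*1000).astype(np.float32)),C[m].mean(0))
    cv2.imwrite(f"pics/{n}2.png",f["image"][:,:,::-1])
f=pickle.load(open("w2.pkl","rb"));C=cloud(f);print([ (v,C[v,270].round(3),C[v,292].round(3)) for v in range(245,300,6)])
```

```text
w1 1168 ((511.2798156738281, -187.26473999023438), (29.99190902709961, 30.51385498046875), 64.91307067871094) [ 0.51197885 -0.18749073  0.02132227] cam [ 0.58168008 -0.21920384  0.29441085]
w2 1051 ((511.2632751464844, -186.9821014404297), (31.823575973510742, 31.184255599975586), 66.18040466308594) [ 0.51161998 -0.18590181  0.0206062 ] cam [0.51874935 0.03868623 0.35356163]
top 112 ((509.0656433105469, -186.7534637451172), (29.788877487182617, 30.29924964904785), 64.84967803955078) [ 0.50845952 -0.18662586  0.02133177]
scene 265 ((511.3504638671875, -190.54359436035156), (30.513805389404297, 31.39736557006836), 67.09361267089844) [ 0.50977073 -0.19106926  0.02247878]
[(245, array([ 0.106,  0.096, -0.564]), array([ 0.107,  0.029, -0.555])), (251, array([ 0.108,  0.095, -0.518]), array([ 0.109,  0.031, -0.507])), (257, array([0.451, 0.048, 0.217]), array([0.451, 0.038, 0.217])), (263, array([0.452, 0.047, 0.224]), array([0.451, 0.038, 0.223])), (269, array([0.451, 0.047, 0.229]), array([0.451, 0.038, 0.229])), (275, array([0.452, 0.047, 0.234]), array([0.451, 0.038, 0.234])), (281, array([0.451, 0.047, 0.237]), array([0.452, 0.038, 0.24 ])), (287, array([0.452, 0.047, 0.244]), array([0.452, 0.038, 0.244])), (293, array([0.452, 0.047, 0.247]), array([0.451, 0.039, 0.248])), (299, array([0.453, 0.046, 0.253]), array([0.453, 0.039, 0.254]))]
```

View pics/scene2.png

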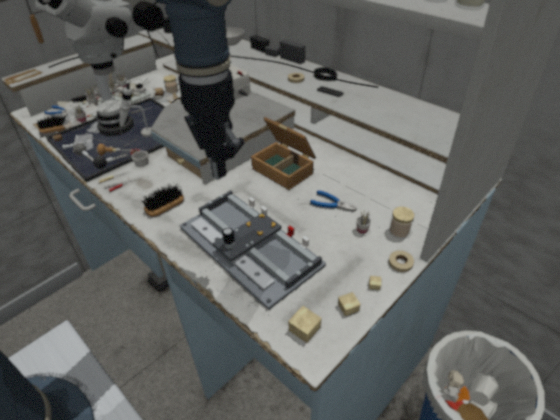

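The picture shows the block undisturbed, and the fingertips at scene (222,172). In the wrist depth they stand near z=0.213 while the TCP reads 0.1995, but they should be at 0.188. I'll cross-check this with the scene camera.

Run:
```python
from h import *
from plant import robot
f=robot.grab_frame("scene");s=robot.sense();print(s["tcp_pos"],s["joint_pos"],s["t"],robot.nose_length)
C=cloud(f)
m=(abs(C[...,0]-.445)<.05)&(abs(C[...,1]-.044)<.05)&(C[...,2]>.1)&(C[...,2]<.3)
z=C[m];print(np.sort(z[:,2])[:15].round(4)); i=np.argsort(z[:,2])[:12];print(z[i].round(3))
for zz in(.188,.2,.213):print(zz,proj(f,[s["tcp_pos"][0],s["tcp_pos"][1],zz]))
cv2.imwrite("pics/s3.png",cv2.resize(f["image"][60:260,120:320,::-1],None,fx=3,fy=3,interpolation=cv2.INTER_CUBIC))
w=robot.grab_frame("wrist");Cw=cloud(w)
m=(abs(Cw[...,0]-.445)<.05)&(abs(Cw[...,1]-.044)<.03)&(Cw[...,2]>.15)&(Cw[...,2]<.3);z=Cw[m];print(np.sort(z[:,2])[:60:4].round(4))
for zz in(.188,.2,.213):print(zz,proj(w,[.451,.0425,zz]))
```

```text
[0.44014158 0.0443688  0.19969294] [ 0.15668444  0.13093397 -0.38228174  2.06211313  0.05928411  0.95934137
 -1.88302438] 6.7417 0.011
[0.2122 0.2127 0.2127 0.2133 0.2134 0.2137 0.2139 0.2142 0.2143 0.2146
 0.2146 0.2149 0.2162 0.2164 0.2164]
[[0.44  0.037 0.212]
 [0.438 0.038 0.213]
 [0.436 0.037 0.213]
 [0.442 0.037 0.213]
 [0.446 0.036 0.213]
 [0.444 0.037 0.214]
 [0.434 0.037 0.214]
 [0.432 0.038 0.214]
 [0.44  0.037 0.214]
 [0.448 0.036 0.215]
 [0.436 0.037 0.215]
 [0.431 0.038 0.215]]
0.188 [[219.88730417 187.67615406]]
0.2 [[219.06161258 182.00194918]]
0.213 [[218.14766499 175.70858933]]
[0.2135 0.2141 0.2144 0.2151 0.2152 0.2154 0.2155 0.2157 0.2158 0.2164
 0.2166 0.2166 0.2168 0.2169 0.217 ]
0.188 [[283.09969137 232.42126346]]
0.2 [[283.23113561 241.30597509]]
0.213 [[283.39526489 252.40595715]]
```

View pics/s3.png

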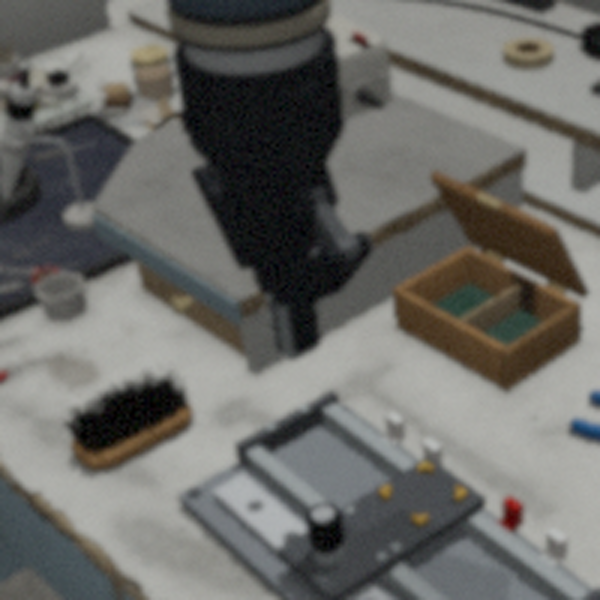

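Both cameras agree that the shut fingertips stand 13 mm behind the TCP. The nominal value is 11 mm ahead, so the tool is about 24 mm shorter than stated, and that explains the miss. From here I'll use the measured value. Before the regrasp I'll take the slide geometry from the w2 frame.

Run:
```python
from h import *
f=pickle.load(open("w2.pkl","rb"));im=f["image"][:,:,::-1]
cv2.imwrite("pics/w2c.png",cv2.resize(im[30:210,115:425],None,fx=2.55,fy=2.55,interpolation=cv2.INTER_CUBIC))
```

```text
(no output)
```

View pics/w2c.png

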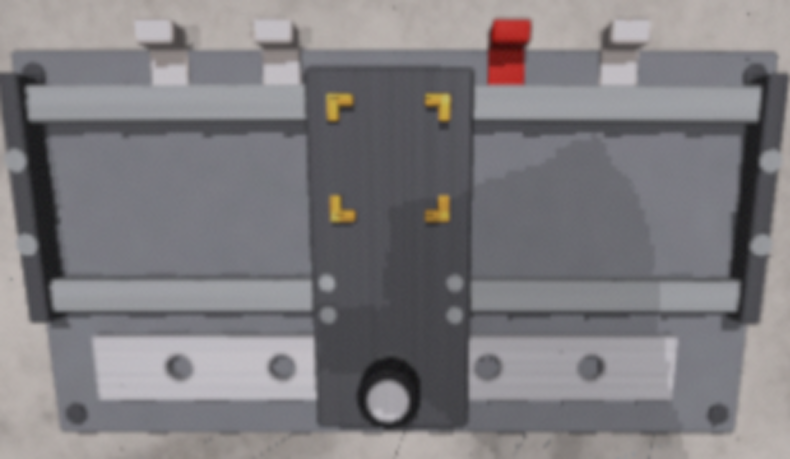

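Run:
```python
from h import *
f=pickle.load(open("w2.pkl","rb"))
cr=lambda L:[(u/2.55+115-.3,v/2.55+30-.3) for u,v in L]
H=at_z(f,cr([(179,367),(283,367),(487,367),(591,367)]),.02)
Z=at_z(f,cr([(12,51),(777,51),(736,431),(61,431)]),.012)
N=at_z(f,cr([(327,94),(450,94),(448,222),(330,222)]),.042)
Kn=at_z(f,cr([(388,400)]),.074); R=at_z(f,cr([(511,20)]),.032)
S=at_z(f,cr([(94,336),(677,337),(674,401),(98,400)]),.02)
for n,x in(("holes",H),("base",Z),("nest",N),("knob",Kn),("red",R),("strip",S)):print(n,x[:,:2].round(4).tolist(),x.mean(0)[:2].round(4))
a=lambda d:np.degrees(np.arctan2(d[1],d[0]))
print(a(H[0]-H[3]),a(Z[0]-Z[1]),a(Z[3]-Z[2]),a(Z[0]-Z[3]),a(N[0]-N[1]))
c=Z.mean(0)[:2];yaw=np.radians(a(H[0]-H[3])-90);ex=np.array([np.cos(yaw),np.sin(yaw)]);ey=np.array([-ex[1],ex[0]])
for x in(H,N,Kn,R,S):print(np.c_[(x[:,:2]-c)@ex,(x[:,:2]-c)@ey].round(4).tolist())
```

```text
holes [[0.4543, 0.1423], [0.4518, 0.1], [0.447, 0.0173], [0.4446, -0.0248]] [0.4494 0.0587]
base [[0.5762, 0.1902], [0.5594, -0.0957], [0.4116, -0.0883], [0.4281, 0.1994]] [0.4938 0.0514]
nest [[0.5507, 0.0705], [0.5483, 0.0281], [0.5056, 0.0309], [0.5081, 0.0733]] [0.5282 0.0507]
knob [[0.449, 0.0552]] [0.449  0.0552]
red [[0.5719, 0.0054]] [0.5719 0.0054]
strip [[0.4689, 0.1747], [0.455, -0.0593], [0.4285, -0.059], [0.4425, 0.1778]] [0.4487 0.0585]
86.69723846974202 86.64237762849874 86.71333824338751 -3.572430135896852 86.6437877767259
[[-0.0447, 0.0885], [-0.0447, 0.0461], [-0.0447, -0.0367], [-0.0447, -0.0789]]
[[0.0557, 0.0223], [0.0557, -0.0201], [0.013, -0.0198], [0.013, 0.0227]]
[[-0.0449, 0.0012]]
[[0.0806, -0.0414]]
[[-0.032, 0.1217], [-0.0324, -0.1128], [-0.0589, -0.114], [-0.0585, 0.1232]]
```

The wrist-frame geometry is consistent: holes at own x -44.7, strip 26 mm wide, yaw -3.33°. The carriage is at +1.2 mm. The target hole is at own y ≈ -36.8, so the strip offset is about +4.8 mm. The nest centre is (0.528, 0.0507). I'll regrasp with the corrected heights.

Run:
```python
from h import *
from plant import robot
B=[.5105,-.1877]
o=[np.pi,0,np.radians(-113.7)]
robot.goto(B+[0.07],o)
robot.grip(0.75,40)
print(robot.move_straight(B+[-0.009],vel=.08,contact_N=6), robot.sense()["tcp_pos"])
robot.grip(0.0,40)
s=robot.sense();print(s["t"],s["tcp_pos"],s["opening"],s["wrist_force"])
if s["opening"]>.15:
    p=s["tcp_pos"]
    robot.move_straight([p[0],p[1],0.1],vel=.15)
    robot.sleep(.1)
    f=robot.grab_frame("wrist");pickle.dump(f,open("w3.pkl","wb"));cv2.imwrite("pics/w3.png",f["image"][:,:,::-1])
    s=robot.sense();print(s["t"],s["tcp_pos"],s["opening"],s["wrist_force"])
```

```text
False [ 0.51100739 -0.18782737 -0.00852302]
10.025 [ 0.51099875 -0.18788375 -0.00837752] 0.34384153015795244 [-0.57192705  0.32599389  5.3251042 ]
11.05 [ 0.51013778 -0.18761921  0.09876398] 0.336854573338989 [ 1.20094004  0.43685528 -1.78219311]
```

View pics/w3.png

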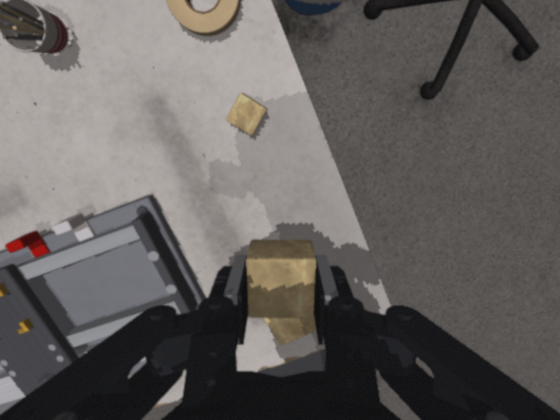

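The block is held (opening 0.34, about 29 mm; weight about 1.8 N). I'll measure how it sits in the tool.

Run:
```python
from h import *
from scipy.spatial.transform import Rotation as Ro
from plant import robot
s=robot.sense();f=pickle.load(open("w3.pkl","rb"));C=cloud(f)
R=Ro.from_euler("xyz",s["tcp_rot"]).as_matrix();L=(C-s["tcp_pos"])@R*1000
for v in range(236,350,6):print(v,L[v,262].round(1),L[v,283].round(1),L[v,303].round(1))
print("row 270 jaws",[ (u,L[270,u].round(1)) for u in range(215,355,6)])
```

```text
236 [-15.8  28.9 101.2] [  1.9  28.4 100.1] [18.6 28.3 99.7]
242 [ -8.9 -15.3 -11.4] [  1.1 -15.6 -12.1] [ 10.6 -15.3 -11.4]
248 [ -8.4 -15.6 -18.8] [  1.1 -15.4 -18.4] [ 10.2 -15.1 -17.7]
254 [ -8.1 -15.9 -25.6] [  1.  -15.9 -25.7] [  9.7 -15.7 -25.1]
260 [ -7.9 -14.7 -28.9] [  1.  -15.1 -29.7] [  9.3 -15.7 -30.9]
266 [ -7.9 -12.5 -30.2] [  1.  -12.1 -29.4] [  9.5 -12.1 -29.2]
272 [ -7.9  -9.7 -30.3] [  1.   -9.7 -30.1] [  9.5  -9.8 -30.4]
278 [ -8.   -7.  -30.5] [  1.   -6.5 -29.6] [  9.7  -6.  -28.8]
284 [ -8.1  -3.5 -29.5] [  1.   -3.5 -29.5] [  9.7  -3.4 -29.3]
290 [ -8.1  -0.8 -30. ] [  1.   -0.9 -30.2] [  9.7  -0.4 -29.3]
296 [ -8.2   2.2 -29.9] [  1.    2.2 -30. ] [  9.7   1.7 -30.7]
302 [ -8.2   5.6 -29.4] [  1.    5.5 -29.5] [  9.9   5.6 -29.4]
308 [ -8.3   8.3 -30. ] [  1.    8.5 -29.7] [  9.9   8.6 -29.6]
314 [ -8.4  12.2 -28.9] [  1.   12.  -29.2] [ 10.   11.6 -29.7]
320 [-17.1 110.8  98.7] [ 1.8 89.  69.6] [17.9 88.6 68.9]
326 [-17.4 118.7 100.4] [ 1.8 94.9 69.6] [18.  93.9 68.4]
332 [-17.4 124.1  98.8] [  1.8 100.9  69.8] [ 18.2 100.4  69.3]
338 [-17.7 133.2 101.7] [  
[... 311 characters left out ...]
)), (245, array([-15.2, -10.4, -29.8])), (251, array([-12.5, -11. , -30.9])), (257, array([-10. , -10.6, -30.1])), (263, array([ -7.5, -10.4, -29.8])), (269, array([ -5. , -10.3, -29.6])), (275, array([ -2.4, -10.3, -29.6])), (281, array([  0.1, -10.3, -29.5])), (287, array([  2.7, -10.2, -29.4])), (293, array([  5.3, -10.3, -29.5])), (299, array([  7.8, -10.7, -30.2])), (305, array([ 10.3, -10.5, -29.9])), (311, array([ 13. , -10.1, -29.2])), (317, array([ 15.4, -10.8, -30.4])), (323, array([ 18. , -10.6, -30.1])), (329, array([ 20.4, -10.9, -30.7])), (335, array([ 24.4,  -6.5, -22.6])), (341, array([ 26.9,  -7.1, -23.7])), (347, array([57.4, 60.1, 99.5])), (353, array([62.6, 59.9, 99.1]))]
```

The block is square in the jaws, offset about -1 mm in tool y, with its bottom 8.4 mm above the TCP. I'll carry it to hover over the nest and check.

Run:
```python
from h import *
from plant import robot
o=[np.pi,0,np.radians(-93.33)]
robot.goto([.527,.0512,.10],o)
robot.move_straight([.527,.0512,.045],vel=.1)
robot.sleep(.1)
f=robot.grab_frame("wrist");pickle.dump(f,open("w4.pkl","wb"));cv2.imwrite("pics/w4.png",f["image"][:,:,::-1])
s=robot.sense();print(s["t"],s["tcp_pos"],s["tcp_rot"],s["opening"],s["wrist_force"])
```

```text
12.85 [0.52766365 0.05119088 0.04574906] [-3.14001978e+00  2.33454174e-04 -1.62919204e+00] 0.3427306866383119 [ 0.22941893  0.12740709 -0.61357452]
```

View pics/w4.png

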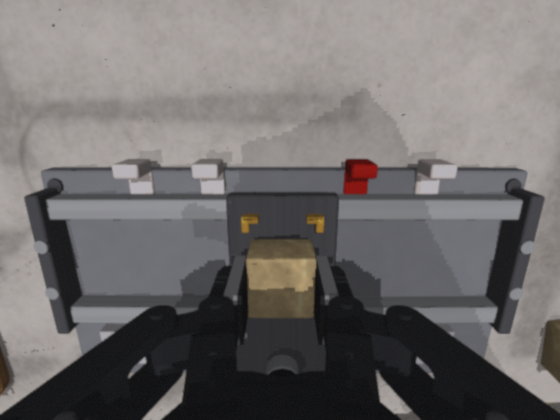

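Run:
```python
from h import *
f=pickle.load(open("w4.pkl","rb"));C=cloud(f);im=f["image"]
cv2.imwrite("pics/w4c.png",cv2.resize(im[185:335,200:370,::-1],None,fx=4,fy=4,interpolation=cv2.INTER_CUBIC))
cr=lambda L:[(u/4+200-.375,v/4+185-.375) for u,v in L]
m=(abs(C[...,0]-.527)<.03)&(abs(C[...,1]-.051)<.025)&(C[...,2]>.072)&(C[...,2]<.082)&(im[...,0].astype(int)>im[...,2]+25)
P=C[m];print("block top",len(P),P.min(0),P.max(0),cv2.minAreaRect((P[:,:2]*1000).astype(np.float32)))
hs=cv2.cvtColor(im,cv2.COLOR_RGB2HSV);q=(hs[...,0]>12)&(hs[...,0]<26)&(hs[...,1]>140)&(C[...,2]<.05)&(C[...,2]>.034)&(abs(C[...,1]-.051)<.04)
Q=C[q&(C[...,2]>.039)];print("corners",len(Q),Q.min(0),Q.max(0), np.median(Q,0))
```

```text
block top 4018 [0.51350277 0.03528107 0.07200485] [0.54495518 0.06596293 0.07784451] ((529.1646118164062, 50.90133285522461), (30.103761672973633, 29.92294692993164), 86.37584686279297)
corners 380 [0.54043755 0.02822964 0.03904878] [0.55140555 0.07067415 0.04259275] [0.54775841 0.03645273 0.04119444]
```

View pics/w4c.png

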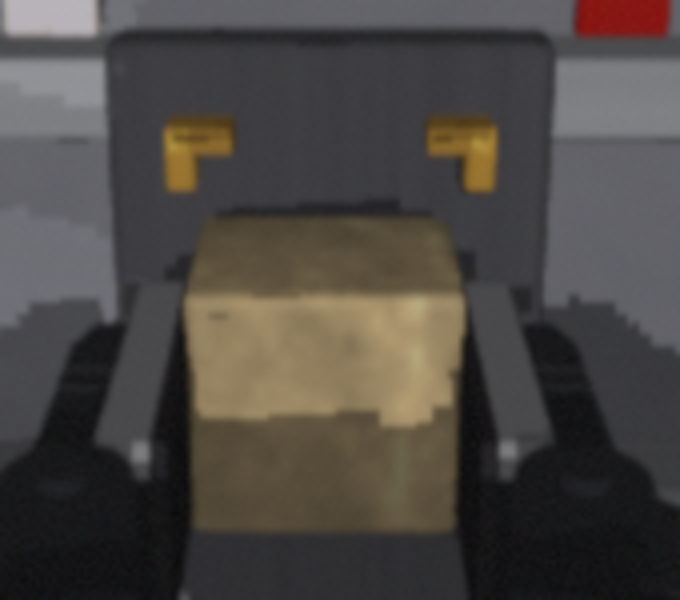

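The block top is at (0.5292, 0.0509) and the nest centre at (0.528, 0.0507). I'll shift -1 mm in x and lower.

Run:
```python
from h import *
from plant import robot
o=[np.pi,0,np.radians(-93.33)]
robot.move_straight([.5263,.0510,.040],vel=.08,attitude=o)
robot.sleep(.1)
h=robot.move_straight([.5263,.0510,.0265],vel=.03,contact_N=4)
s=robot.sense();print(h,s["t"],s["tcp_pos"],s["wrist_force"])
robot.grip(0.55)
robot.move_straight([.5263,.0510,.075],vel=.12)
robot.grip(0.75)
robot.goto([.4494,.0545,.12],o)
robot.sleep(.1)
f=robot.grab_frame("wrist");pickle.dump(f,open("w5.pkl","wb"));cv2.imwrite("pics/w5.png",f["image"][:,:,::-1])
s=robot.sense();print(s["t"],s["tcp_pos"],s["tcp_rot"],s["opening"],s["wrist_force"])
```

```text
True 13.6333 [0.5261617  0.0509562  0.02756515] [-1.09093082 -0.52109542  4.64472056]
15.4083 [0.45015644 0.05444578 0.11970908] [ 3.14158008e+00  2.77443127e-04 -1.62943397e+00] 0.7528076460190852 [ 0.29301951  1.04883684 -0.17703041]
```

View pics/w5.png

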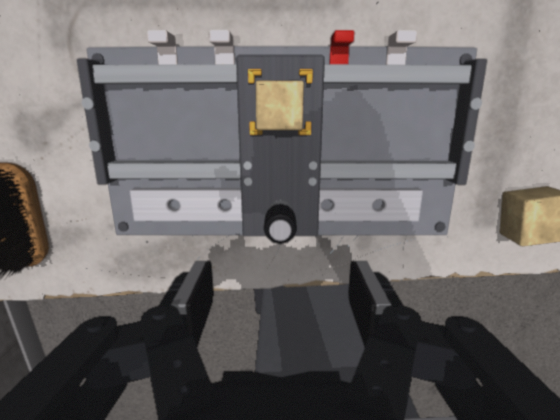

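The block sits inside the four corners at (280,105), and the contact height matched the floor. I'll check that it's flat and measure the knob and hole (knob top (280,230), hole (327,204)).

Run:
```python
from h import *
f=pickle.load(open("w5.pkl","rb"));C=cloud(f);im=f["image"]
P=C[84:126,262:298].reshape(-1,3);P=P[abs(P[:,2]-.058)<.006]
A=np.c_[P[:,:2]-P[:,:2].mean(0),np.ones(len(P))];print("blk plane",np.linalg.lstsq(A,P[:,2],rcond=None)[0],P.mean(0))
cv2.imwrite("pics/w5c.png",cv2.resize(im[165:250,150:400,::-1],None,fx=3.2,fy=3.2,interpolation=cv2.INTER_CUBIC))
```

```text
blk plane [-0.00372035  0.00318482  0.0571911 ] [0.52724602 0.05082899 0.0571911 ]
```

View pics/w5c.png

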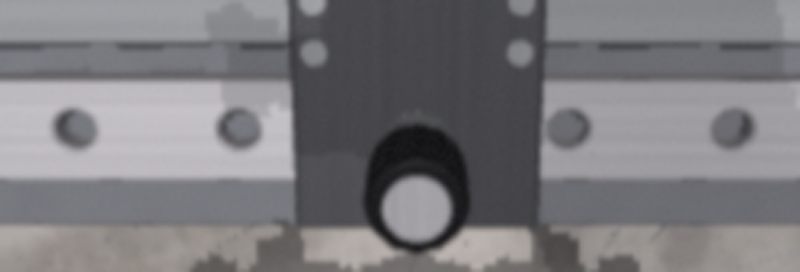

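Run:
```python
from h import *
f=pickle.load(open("w5.pkl","rb"))
cr=lambda L:[(u/3.2+150-.34,v/3.2+165-.34) for u,v in L]
H=at_z(f,cr([(75,129),(239,129),(569,129),(733,129)]),.02)[:,:2]
Kn=at_z(f,cr([(417,210)]),.074)[:,:2]
E=at_z(f,cr([(296,165),(541,165)]),.036)[:,:2]
yaw=np.radians(-3.33);ex=np.array([np.cos(yaw),np.sin(yaw)]);ey=np.array([-ex[1],ex[0]])
print(H,Kn,E, "edge mid",(E@ey).mean(),np.ptp(E@ey))
print("rel",(H-Kn)@ex,(H-Kn)@ey,"holes from edge mid",H@ey-(E@ey).mean())
```

```text
[[ 0.45437747  0.142192  ]
 [ 0.45194776  0.10043234]
 [ 0.44708742  0.01676242]
 [ 0.444672   -0.02488551]] [[0.44871705 0.05512138]] [[0.446921   0.08453506]
 [0.44350761 0.02569407]] edge mid 0.08088255828991679 0.05893990263278387
rel [0.00059321 0.00059329 0.00060127 0.00060912] [ 0.08725239  0.04542212 -0.03838886 -0.08010677] holes from edge mid [ 0.08746266  0.04563239 -0.03817859 -0.0798965 ]
```

The hole is -38.4 mm along the slide from the knob, and the other three holes agree with that at 42 mm spacing. The block is flat (0.2° tilt, top at 57 mm). I'll grip the knob.

Run:
```python
from h import *
from plant import robot
o=[np.pi,0,np.radians(-93.33)]
robot.grip(0.55,60)
p=[.4492,.0555]
robot.move_straight(p+[.07],vel=.12,attitude=o)
print(robot.move_straight(p+[.037],vel=.08,contact_N=6))
s0=robot.sense();print(s0["t"],s0["tcp_pos"],s0["wrist_force"])
robot.grip(0.0,60); robot.sleep(.1)
s=robot.sense();print(s["t"],s["tcp_pos"],s["opening"],s["wrist_force"])
f=robot.grab_frame("wrist");pickle.dump(f,open("w6.pkl","wb"));cv2.imwrite("pics/w6.png",f["image"][:,:,::-1])
```

```text
False
16.8417 [0.44942847 0.05560285 0.03718825] [0.59117448 0.70156183 0.06533028]
17.3 [0.44969793 0.05557067 0.03775884] 0.23597114413729517 [-1.85033671  0.15585668  5.99257703]
```

View pics/w6.png

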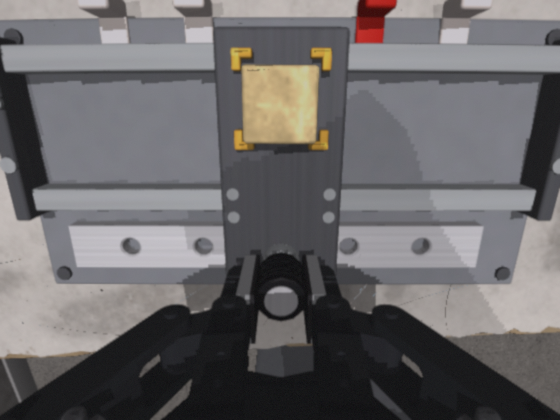

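The knob is centred between the pads at (281,298). The holes show at (131,246), (204,246), (348,246) and (421,246), and the block is still seated. I'll measure the travel relative to the TCP.

Run:
```python
from h import *
f=pickle.load(open("w6.pkl","rb"))
cv2.imwrite("pics/w6c.png",cv2.resize(f["image"][205:305,105:445,::-1],None,fx=2.35,fy=2.35,interpolation=cv2.INTER_CUBIC))
```

View pics/w6c.png

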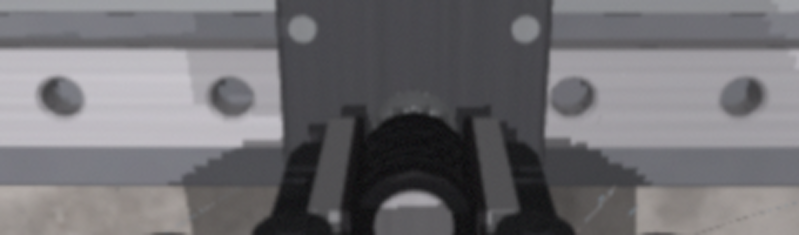

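Run:
```python
from h import *
f=pickle.load(open("w6.pkl","rb"))
cr=lambda L:[(u/2.35+105-.29,v/2.35+205-.29) for u,v in L]
H=at_z(f,cr([(61,96),(232,96),(573,96),(742,96)]),.02)[:,:2]
E=at_z(f,cr([(279.5,80),(549,80)]),.036)[:,:2]
Kn=at_z(f,cr([(413.5,215)]),.074)[:,:2]
yaw=np.radians(-3.33);ey=np.array([-np.sin(yaw),np.cos(yaw)])
print(H,Kn,np.ptp(E@ey),"rel edge",H@ey-(E@ey).mean(),"rel knob",(H-Kn)@ey)
```

```text
[[ 0.4549529   0.14180941]
 [ 0.45260854  0.09983151]
 [ 0.44783279  0.01679197]
 [ 0.44538749 -0.02453527]] [[0.4515502  0.05544737]] 0.05918443835124401 rel edge [ 0.08651597  0.04447278 -0.03870397 -0.08010346] rel knob [ 0.08641387  0.04437068 -0.03880607 -0.08020556]
```

I estimate -38.8 mm of travel, give or take 0.7 mm. I'll pull up the plunger, check the force, then slide.

Run:
```python
from h import *
from plant import robot
s=robot.sense();p0=np.array(s["tcp_pos"]);np.save("p0.npy",p0)
yaw=np.radians(-3.33);ey=np.array([-np.sin(yaw),np.cos(yaw),0])
up=p0.copy();up[2]=.0482
robot.move_straight(up,vel=.04);robot.sleep(.1)
s=robot.sense();print(s["t"],s["tcp_pos"],s["wrist_force"],s["opening"])
f=robot.grab_frame("wrist");pickle.dump(f,open("w7.pkl","wb"));cv2.imwrite("pics/w7.png",f["image"][:,:,::-1])
if s["wrist_force"][2]<-4:
    q=up+ey*-.010
    h=robot.move_straight(q,vel=.04,contact_N=15)
    s=robot.sense();print(h,s["t"],s["tcp_pos"],s["wrist_force"])
    if not h:
        h=robot.move_straight(up+ey*-.0388,vel=.05,contact_N=15)
        robot.sleep(.1)
        s=robot.sense();print(h,s["t"],s["tcp_pos"],s["wrist_force"],(s["tcp_pos"]-p0)@ey)
f=robot.grab_frame("wrist");pickle.dump(f,open("w8.pkl","wb"));cv2.imwrite("pics/w8.png",f["image"][:,:,::-1])
```

```text
17.8833 [0.4496137  0.0555408  0.04806583] [ 1.29855345 -0.36705672 -7.08222064] 0.23620469640125571
False 18.3333 [0.4489461  0.04436688 0.04807462] [ 1.2487889  -1.73551546 -7.93230898]
False 19.1583 [0.44727939 0.01606502 0.04814639] [ 1.00019919 -2.54603085 -6.70274233] -0.039531974616695074
```

View pics/w8.png

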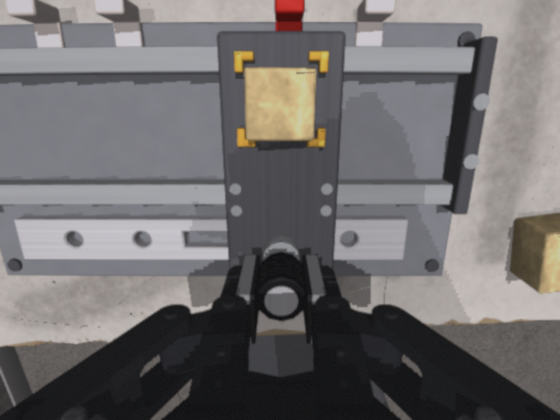

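The carriage followed with a -7 N spring load, so the plunger is lifted. Target station: the -84 hole is visible at (348,239), and +42 and +84 at (143,239) and (75,239). I'll compute the residual.

Run:
```python
from h import *
f=pickle.load(open("w8.pkl","rb"))
cv2.imwrite("pics/w8c.png",cv2.resize(f["image"][195:285,55:375,::-1],None,fx=2.5,fy=2.5,interpolation=cv2.INTER_CUBIC))
```

```text
(no output)
```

View pics/w8c.png

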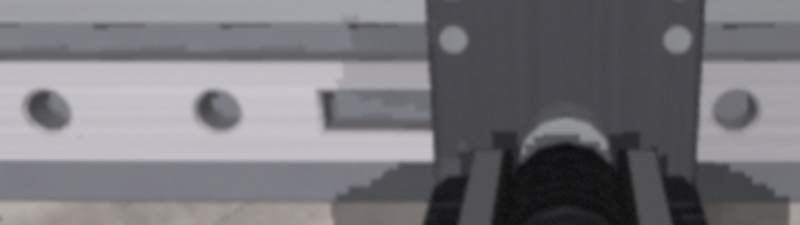

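Run:
```python
from h import *
f=pickle.load(open("w8.pkl","rb"))
cr=lambda L:[(u/2.5+55-.3,v/2.5+195-.3) for u,v in L]
H=at_z(f,cr([(47,109),(218,109),(735,109)]),.02)[:,:2]
E=at_z(f,cr([(429.5,75),(703,75)]),.036)[:,:2]
yaw=np.radians(-3.33);ey=np.array([-np.sin(yaw),np.cos(yaw)])
print(H,np.ptp(E@ey),"rel edge",H@ey-(E@ey).mean(), H@ey-(E@ey).mean()-[.126,.084,-.042])
```

```text
[[ 0.45489903  0.14183946]
 [ 0.45253384  0.09991667]
 [ 0.44528192 -0.02485892]] 0.05934876113266699 rel edge [ 0.12625193  0.08426254 -0.04072362] [0.00025193 0.00026254 0.00127638]
```

The residual is +0.3 to +1.3 mm. I'll shift +0.6 mm with the pin still raised, then lower gently to feel for the hole, backing off if the strip stops it.

```bash
cat > probe.py <<'E'
from h import *
from plant import robot
yaw=np.radians(-3.33);ey=np.array([-np.sin(yaw),np.cos(yaw),0])
p0=np.load("p0.npy")
def st(tag):
    s=robot.sense();print(tag,round(s["t"],2),s["tcp_pos"].round(5),s["wrist_force"].round(2),"lift %.2f along %.2f"%((s["tcp_pos"][2]-p0[2])*1e3,(s["tcp_pos"]-p0)@ey*1e3));return s
def probe(d,zlow=.0382):
    up=p0+ey*d;up[2]=.0455
    robot.move_straight(up,vel=.05);robot.sleep(.1);st("above")
    dn=up.copy();dn[2]=zlow
    h=robot.move_straight(dn,vel=.015,contact_N=4.5)
    s=st("hit" if h else "through")
    if h and s["tcp_pos"][2]>.0405:
        robot.move_straight(up,vel=.05);return False
    return True
E
python3 - <<'E'
from probe import *
s=robot.sense();d=(s["tcp_pos"]-p0)@ey;print(d)
ok=probe(-.0388+.0006)
print(ok)
E
```

```text
-0.03934246008357112
above 19.56 [0.44738 0.01741 0.04539] [ 1.53 -1.67 -6.98] lift 7.61 along -38.18
through 20.19 [0.44739 0.01743 0.03811] [ 0.32 -0.17 -5.51] lift 0.33 along -38.17
True
```

The pin passed the strip's level with the spring still pulling (-5.5 N) and almost no side force, so it's in the hole. I'll release so the spring takes it home, then back off and check.

Run:
```python
from probe import *
s=robot.sense();q=s["tcp_pos"].copy();q[2]=.0376
robot.move_straight(q,vel=.02,contact_N=6);st("low")
robot.grip(0.5);robot.sleep(.1);st("open")
q[2]=.11;robot.move_straight(q,vel=.12)
robot.sleep(.1)
f=robot.grab_frame("wrist");pickle.dump(f,open("w9.pkl","wb"));cv2.imwrite("pics/w9.png",f["image"][:,:,::-1])
C=cloud(f)
m=(np.hypot(C[...,0]-.4478,C[...,1]-.0172)<.009)&(C[...,2]>.05)&(C[...,2]<.095);print("knob top z",np.median(C[m],0),m.sum())
b=C[m]
P=C[(abs(C[...,0]-.525)<.01)&(abs(C[...,1]-.0125)<.01)&(abs(C[...,2]-.058)<.006)];A=np.c_[P[:,:2]-P[:,:2].mean(0),np.ones(len(P))];print("blk",np.linalg.lstsq(A,P[:,2],rcond=None)[0],len(P))
f=robot.grab_frame("scene");pickle.dump(f,open("s9.pkl","wb"));cv2.imwrite("pics/s9.png",f["image"][:,:,::-1])
f5=pickle.load(open("w5.pkl","rb"));C=cloud(f5);m=(np.hypot(C[...,0]-.4487,C[...,1]-.0551)<.009)&(C[...,2]>.05)&(C[...,2]<.095);print("knob top z before",np.median(C[m],0))
st("end")
```

```text
low 20.44 [0.44746 0.01746 0.03787] [-1.44 -2.1  -0.52] lift 0.09 along -38.12
open 20.89 [0.44764 0.01765 0.03774] [0.21 0.05 0.62] lift -0.04 along -37.93
knob top z [0.44828553 0.01707614 0.07370999] 625
blk [0.00212411 0.00430203 0.05718864] 1163
knob top z before [0.44907464 0.05512884 0.07369832]
end 21.84 [0.44681 0.01742 0.10922] [-0.49  0.04 -0.23] lift 71.44 along -38.21
```

View pics/w9.png

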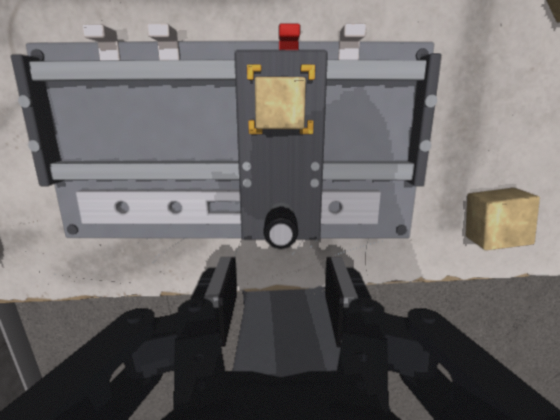

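View pics/s9.png

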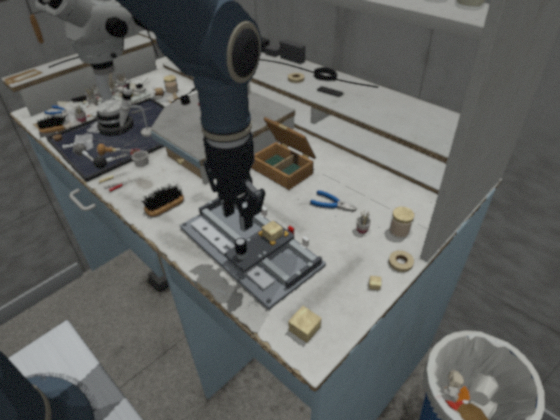

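The knob top reads 73.7 mm, the same as when it was parked, so the pin is fully home. The knob is at (281,234), in line with the red marker at (289,30) allowing for the hole's +5 mm offset. The block is flat in the nest at (281,103), the other things are where they were, and the gripper touches nothing.

Run:
```python
from plant import robot
robot.close_job();print(robot.sense()["t"])
```

```text
the job is handed in; nothing more can be done
the job is handed in; nothing more can be done
```

The job is done and handed in at about 22 s on the robot clock, against the 48 s limit. The brass block is flat in the nest, and the plunger is fully down in the red-marked station's hole.

**What I did**
- I set the middle-sized block in the nest, then gripped and pulled up the plunger knob.
- I slid the carriage about 38 mm to the red marker's station with the pin clear of the strip.
- I lowered the pin slowly. It went in on the first try, with the spring still pulling and almost no side force, and I then let go.

**Last checks**
- **Plunger:** the knob top reads 73.7 mm, the same as when it was parked with the plunger down.
- **Block:** its top is at 57.2 mm (58 mm expected) and tilted under 0.3°, and it is inside all four corner angles.
- **Surroundings:** the other things look unmoved in the pictures, and the gripper was clear with almost no wrist force.

**What disagreed**
- **Fingertip position:** my first grasp closed empty without touching the block. The cameras showed the fingertips about 13 mm behind the TCP, where `robot.nose_length` puts them 11 mm ahead. I used the measured value after that.
- **Hole position:** estimates of the remaining distance to the hole, just before lowering, differed by about 1 mm. I aimed between them.

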